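# Shut the tote and draw out its telescoping handle

## Robot

A 6-joint arm with a two-finger parallel gripper is mounted at the origin on a cart in front of the work surface, level with it; the furniture and walls round the work are solid. World frame = base frame: x ahead of the robot, y to its left, z up, the work surface at z = 0. Lengths are in mm, angles in rad, forces in N, time in s.
With the tool pointing down it reaches from about 400 to 825 mm from the base axis. Payload 7 kg.
Tool frame: the origin (TCP) lies midway between the tips of the shut fingers; the grasp point (between the pads) lies 19 mm behind it; z points along the fingers, y is the line along which they close (so a half turn about z gives the same grasp; the last joint's range is limited). The gripper opens to 88 mm and grips with 3 to 60 N. Pads are 19 mm wide; open, the fingers measure 130 mm over their backs; the gripper's body (78 mm by 193 mm) begins 47 mm behind the grasp point.
Start: joints at [1.473, 0.359, 0.012, 0, -1.224, -0.288], TCP at [254.009, 625.359, 195.261] pointing down, gripper open.
Joint ranges: [-3.07, 3.07], [-1.43, 2.12], [-1.02, 1.25], [-3.03, 1.67], [-3.05, -0], [-3.03, 3.03]. Speed limits (rad/s): [2.39, 2.39, 3.01, 3.14, 3.14, 3.14].

## Interface

Orientations are given as a 3x3 rotation matrix whose columns are the frame's x, y, z axes.
In Python, from cell import bot gives the robot as it stands. The module is installed in compiled form; this text tells all that it offers. Calls block until the motion is done:
- bot.move_pose(position, orientation): joint-space move of the TCP to a pose.
- bot.move_linear(position, orientation=None, max_speed=150): straight line of the TCP; orientation=None keeps the orientation; max_speed is the mean speed in mm/s.
- bot.goto_joints(angles): joint-space move.
- bot.command_gripper(opening, grasp_force=None): finger opening in mm; grasp_force is the grip in N (None keeps the last); returns when the fingers have stopped.
- bot.pause(seconds).
- bot.ik(position, orientation): joint angles nearest the present ones, or None.
- bot.get_state(): the state.
- bot.get_image(name): name is "scene" or "top"; returns the picture (384x512x3 uint8, blue, green, red); there is no depth.
- bot.camera_model(name): a dict with "fx", "fy", "cx", "cy" (pixels), "k1" (the pictures are not rectified: a ray, as slopes to the right and down, at radius r is drawn at 1 + k1 r^2 times it, then the intrinsics apply), "view" (4x4, takes a point from world to camera coordinates). Camera axes: x right, y down, z forward; pixel columns grow to the right and rows downward; lengths in mm; the calibration is good to about 2 mm. A picture is of the moment at which its call begins. camera_model takes no time and is no camera call.
A pose or a line that the arm cannot do raises bot.MotionError and nothing moves.
- bot.sign_off(): hands the job in; it is judged then, once.
The state is a dict: "time": time; "joint_positions": joint angles; "dq": joint speeds; "tau": joint torques, N m; "eef_pos": TCP position; "eef_rot": TCP orientation; "contact_force": force on the tool from outside, world axes, zero at the start; "torque": the same for the moment, N m; "width": finger opening in mm; "grasp_force": force on a finger pad.
Only numpy, scipy, OpenCV 4.12 (cv2) and the standard library are available. Lean on these libraries where they do the work, as an engineer would, in place of code of your own. Each camera call takes 0.05 s, during which the arm holds its last target. There are 200 camera calls.

## Task

The rolling parts tote is loaded: first push its open lid fully shut. Then squeeze in the red button on its pull handle and, with the button held in, pull the handle straight up past the first stop to the second stop, all the way out. Finish while still holding the grip there, handle fully extended and lid shut, and leave the things standing round the tote where they are.

Things in the scene. Friction and masses are not known exactly. Their poses are not given: they have to be found in the camera images.
- tote: Orange rolling parts tote, 200 (x) x 180 (y) mm, walls 92 mm high, fixed on the bench, with a black lid. Origin: centre of its underside; z up. Its +y side (left at yaw 0) carries the lid's hinge; on its -y side are a black handle housing (150 mm long in x, y -91 to -119 mm, 112 mm high) and two small wheels. The load in it is fixed and below the rim.
- tote_lid (a joint): Angle of the lid, rad: 0 = fully shut, grows as it opens, starts at 0.6 to 1.0. A stiff hinge: the lid stays at any angle where it is left and yields to about 1 to 2 N on its outer face near the free edge. It has no latch; shut, it rests on the rim, its top 100 mm above the bench.
- lid_hinge (a point): A point on the lid's hinge line, at the middle of the tote's left rim: at (0, 91, 92) mm in the tote's frame. The hinge line runs along the tote's x axis, the lid (204 x 182 x 8 mm) extends from it towards the tote's -y side.
- lid_edge (a point): Middle of the lid's free edge, on its outer (upper) face, 182 mm from the hinge line and 8 mm above the hinge line when shut. Moves with the lid.
- tote_grip: Handle grip: level black bar, grey ends, 150 (x) x 28 (y) x 22 (z) mm, on two 12 mm steel tubes at x = -60 and 60. Origin: bar's centre; axes parallel to the tote's. Handle home, it is at (0, -105, 150) mm in the tote's frame. The red button is in the middle of its -y face (away from the lid): a grasp from above at the bar's middle, fingers closing along y, squeezes it. The +y face is plain.
- tote_handle (a joint): How far the handle is drawn out, m, straight up: 0 = home (start), 0.05 = first stop, 0.10 = second stop, the hard end of travel. It is locked at each stop unless the button is squeezed in; with the button in it slides at about 3 to 5 N. If the button is let out between stops it clicks into the next stop that it meets.
- tote_button (a joint): How far the red button is pressed in, m: 0 = out, 0.0055 = fully in, flush with the bar's face. Free from 0.0045. A spring button, 30 (x) x 14 (z) mm, standing 5.5 mm out of the middle of the bar's -y face; about 4 N to start, 9 N fully in.
- purple_pack: Loose pack of fasteners with a purple card, 60 x 73 x 26 mm, left of the tote; leave alone. Origin: centre of underside.
- spool: Loose white spool of line, 53 mm diameter, 50 mm high, left of the tote; leave alone. Origin: centre of underside.
- blue_pack: Loose pack of fasteners with a blue card, 55 x 73 x 26 mm, right of the tote; leave alone. Origin: centre of underside.
- carton: Loose small red carton, 46 x 53 x 56 mm, right of the tote; leave alone. Origin: centre of underside.

How it is judged (in metres and radians):
On the way, in this order (a step that is already met when the one before it is completed fails the run):
1. the lid is shut while the handle is still home (value of joint tote_lid below 0.05 rad and value of joint tote_handle below 0.01 m), for 0.2 s.
2. the button is squeezed in by the fingers (value of joint tote_button above 0.004 m and contact force between the fingers and tote_grip above 3 N and value of joint tote_handle below 0.04 m), for 0.05 s.
At the end, for the whole second after the job is handed in: The lid is shut (within 0.05 rad), the handle is drawn out to its second stop (within 5 mm) and at rest, the fingers are still holding the grip (more than 3 N), and the four loose things are within 30 mm of where they stood (value of joint tote_lid below 0.05 rad and value of joint tote_handle above 0.095 m and contact force between the fingers and tote_grip above 3 N and not (velocity of joint tote_handle above 0.02 m/s) and not (velocity of joint tote_handle below -0.02 m/s) and distance of each of purple_pack, spool, blue_pack, carton from where it was at the start of the episode below 0.03 m); the arm keeps its last pose, push and grip.
It fails at once if a thing standing round the tote is moved by more than 30 mm (distance of any of purple_pack, spool, blue_pack, carton from where it was at the start of the episode above 0.03 m).
It fails at once if the handle is drawn out while the lid is open (value of joint tote_lid above 0.15 rad and value of joint tote_handle above 0.02 m).
It also fails if it takes over 38 s, if anything falls off the work surface, if the arm or the gripper's body presses on something with over 40 N, if the wrist force passes 120 N, or if a joint passes its speed limit or range.

## Working session

There is one attempt and no reset: what is moved stays moved. The work goes in short steps, each a Python script; the robot and the scene stay as the last script left them, time stands still between calls to the robot, and variables do not carry over. Pictures are saved under pics/ and viewed, at most 10 in all, crops included, and the job is handed in when it is done.

```bash
mkdir -p pics; cat > h.py <<'E'
import numpy as np, cv2
from cell import bot
def ray(n,uv):
    c=bot.camera_model(n);V=np.array(c["view"])
    d=np.array([(uv[0]-c["cx"])/c["fx"],(uv[1]-c["cy"])/c["fy"]]);u=d.copy()
    for _ in range(20): u=d/(1+c["k1"]*(u@u))
    R=V[:3,:3];o=-R.T@V[:3,3];return o,R.T@np.array([u[0],u[1],1])
def onplane(n,uv,z):
    o,d=ray(n,uv);return o+d*(z-o[2])/d[2]
def proj(n,p):
    c=bot.camera_model(n);V=np.array(c["view"]);q=V[:3,:3]@np.array(p)+V[:3,3]
    s=q[:2]/q[2];s=s*(1+c["k1"]*(s@s));return np.array([c["fx"]*s[0]+c["cx"],c["fy"]*s[1]+c["cy"]])
def tri(uv1,uv2):
    o1,d1=ray("scene",uv1);o2,d2=ray("top",uv2)
    A=np.stack([d1,-d2],1);t=np.linalg.lstsq(A,o2-o1,rcond=None)[0]
    a,b=o1+d1*t[0],o2+d2*t[1];return (a+b)/2,np.linalg.norm(a-b)
E
python3 - <<'E'
from h import *
for n in("scene","top"):
    cv2.imwrite(f"pics/{n}0.png",bot.get_image(n)); V=np.array(bot.camera_model(n)["view"]);print(n,-V[:3,:3].T@V[:3,3],V[2,:3])
s=bot.get_state();print(s["time"],s["eef_rot"],s["width"])
E
```

```text
scene [ 477.4409541  -487.32516341 1032.28871479] [ 0.0363602   0.57709379 -0.81586806]
top [ 452.58802078  177.18669601 1089.67433959] [ 0.04645522  0.00228087 -0.99891777]
0.1 [[ 9.26458117e-01 -3.76397657e-01 -4.00894174e-04]
 [-3.76397833e-01 -9.26457028e-01 -1.43021716e-03]
 [ 1.66919164e-04  1.47593200e-03 -9.99998897e-01]] 87.2235643547727
```

View pics/scene0.png

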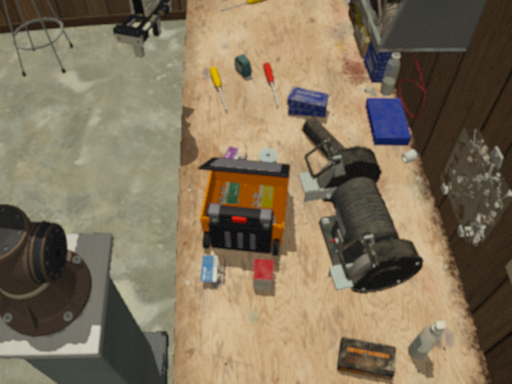

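View pics/top0.png

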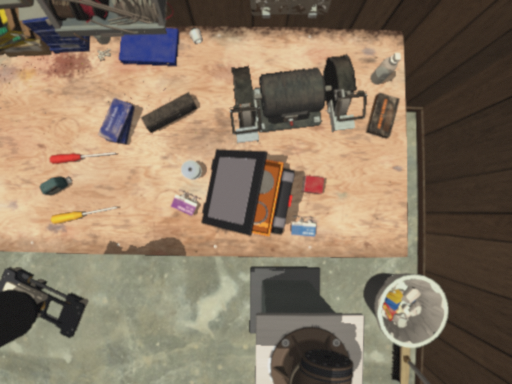

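The scene view shows the tote at about (245,205) with its lid open, the black grip at (240,215) with the red button at (238,219), blue pack at (210,269) and carton at (263,275). In the top view the lid is at (237,190), the grip near (292,195), purple pack (185,203), spool (192,169), carton (314,184) and blue pack (303,228). I'll enlarge both.

```bash
python3 - <<'E'
import cv2,numpy as np
a=cv2.imread("pics/scene0.png")[145:300,190:300];b=cv2.imread("pics/top0.png")[140:245,165:335]
cv2.imwrite("pics/a.png",cv2.resize(a,None,fx=3.8,fy=3.8,interpolation=cv2.INTER_CUBIC))
cv2.imwrite("pics/b.png",cv2.resize(b,None,fx=4.5,fy=4.5,interpolation=cv2.INTER_CUBIC))
E
```

```text
(no output)
```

View pics/a.png

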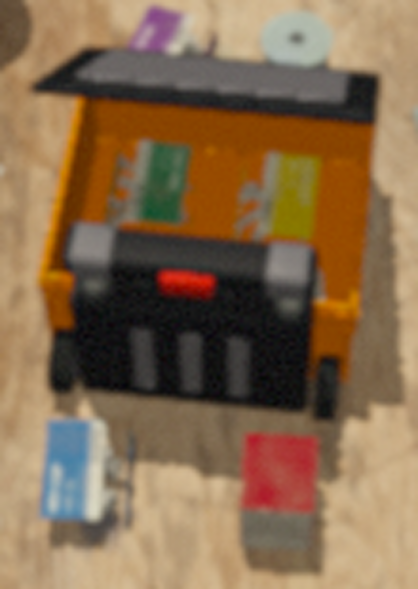

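View pics/b.png

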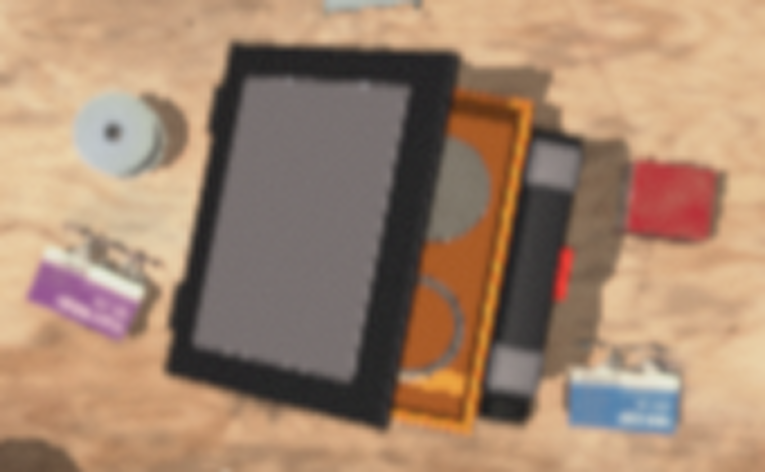

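Crop a (scene): grip grey ends at crop (91,243) and (288,262), button at (187,284). Crop b (top): grey ends at (554,165) and (514,370), button at (564,274), and the lid's free-edge corners at (459,53) and (388,428). Next I compute the pose.

```bash
python3 - <<'E'
from h import *
A=lambda x,y:(x/3.8+190-.4,y/3.8+145-.4); B=lambda x,y:(x/4.5+165-.4,y/4.5+140-.4)
def red(n,x0,x1,y0,y1):
    im=bot.get_image(n).astype(int)[y0:y1,x0:x1];m=(im[...,2]>150)&(im[...,1]<70)&(im[...,0]<70)
    v,u=np.nonzero(m);print(n,len(u));return u.mean()+x0,v.mean()+y0
rs=red("scene",225,252,212,228);rt=red("top",285,295,190,210)
print(rs,rt,tri(rs,rt),"on z=150:",onplane("scene",rs,150),onplane("top",rt,150))
e1=onplane("top",B(554,165),161);e2=onplane("top",B(514,370),161)
f1=onplane("scene",A(91,243),161);f2=onplane("scene",A(288,262),161)
print("top ends",e1,e2,(e1+e2)/2,np.degrees(np.arctan2(*(e1-e2)[[1,0]])),np.linalg.norm(e1-e2))
print("scene ends",f1,f2,(f1+f2)/2,np.degrees(np.arctan2(*(f2-f1)[[1,0]])),np.linalg.norm(f1-f2))
# orange front rim corner line (outer edge at -y, z=92) in top view
r1=onplane("top",B(532,100),92);r2=onplane("top",B(474,431),92)
print("rim",r1,r2,np.degrees(np.arctan2(*(r1-r2)[[1,0]])),np.linalg.norm(r1-r2))
# lid
for s,t in((A(36,90),B(388,428)),(A(378,118),B(459,53)),(A(378,76),B(459,53)),(A(85,48),B(388,428))): print("lid",tri(s,t))
for nm,p,z in(("carton",(672,200),56),("blue",(625,397),26)): print(nm,onplane("top",B(*p),z))
E
```

```text
scene 47
top 18
(np.float64(238.59574468085106), np.float64(218.19148936170214)) (np.float64(289.5), np.float64(200.0)) (array([481.55550426,  80.36582917, 149.63976245]), np.float64(1.4444815202938288)) on z=150: [480.83257784  80.09445055 150.        ] [482.26622378  80.4276849  150.        ]
top ends [541.38065387  86.41792719 161.        ] [427.21036287 107.81497201 161.        ] [484.29550837  97.1164496  161.        ] -10.614863064548562 116.15803405047727
scene ends [426.14494091 101.9787908  161.        ] [540.50837161  81.52811538 161.        ] [483.32665626  91.75345309 161.        ] -10.138573410303827 116.17755551519002
rim [586.95415166  93.09864661  92.        ] [388.86510734 126.11694979  92.        ] -9.463296628080828 200.82200533439294
lid (array([397.9973156 , 177.2481524 , 212.90604881]), np.float64(0.6676945940683663))
lid (array([595.55644414, 142.09218903, 215.17908321]), np.float64(1.4835479508261102))
lid (array([591.55828577, 143.56602099, 251.58601126]), np.float64(5.279195754105534))
lid (array([414.85086895, 177.20290975, 249.74155967]), np.float64(29.702260823540048))
carton [530.53851983   2.63608972  56.        ]
blue [407.09000933  26.99798641  26.        ]
```

Tote yaw is about -10° and the grip centre about (484,97,150). The lid is open about 0.75 rad. Next I push the lid shut.

```bash
cat >> h.py <<'E'
a=np.radians(-10.);EX=np.array([np.cos(a),np.sin(a),0]);EY=np.array([-np.sin(a),np.cos(a),0])
O=np.array([484.4,96.8,0])+105*EY
def W(x,y,z): return O+x*EX+y*EY+np.array([0,0,z])
def R(y): z=np.array([0,0,-1.]);return np.stack([np.cross(y,z),y,z],1)
E
python3 - <<'E'
from h import *
bot.command_gripper(0,20)
p=bot.get_state()["eef_pos"];bot.move_linear([p[0],p[1],300],max_speed=200)
q=[(bot.ik(W(0,-15,280),R(s*EX)),s) for s in(1,-1)];print(q)
q=[t for t in q if t[0] is not None];s=min(q,key=lambda t:abs(t[0][5]))[1]
bot.move_pose(W(0,-15,280),R(s*EX))
print(s,bot.get_state()["time"])
for y,z in((-15,235),(-22,200),(-32,165),(-40,130),(-43,108),(-43,101),(-43,97)):
    bot.move_linear(W(0,y,z),max_speed=80);t=bot.get_state();print(z,t["time"],t["eef_pos"].round(1) if hasattr(t["eef_pos"],'round') else t["eef_pos"],np.round(t["contact_force"],1))
    if t["contact_force"][2]>20: break
cv2.imwrite("pics/c.png",cv2.resize(bot.get_image("scene")[100:300,150:350],None,fx=3,fy=3))
E
```

```text
[(array([ 0.72300928,  0.07831933, -0.15949593,  0.        , -1.33298107,
        2.24405045]), 1), (array([ 0.72300928,  0.07831933, -0.15949593,  0.        , -1.33298107,
       -0.8975422 ]), -1)]
-1 4.1333
235 4.8417 [500.3 185.6 235.3] [-0.1  0.8  1.1]
200 5.4417 [499.1 178.5 200.3] [ 0.4  1.3 -0.1]
165 6.05 [497.3 168.7 165.2] [ 0.4 -0.3 -0.3]
130 6.65 [495.8 160.8 130.2] [ 0.4 -0.1  0.6]
108 7.075 [495.1 157.8 108. ] [-0.8 -0.2 -0.2]
101 7.325 [495.1 157.8 100.9] [-0.8 -0.1  1.1]
97 7.575 [495.1 157.8  96.9] [-0.2  0.3 -0.8]
```

View pics/c.png

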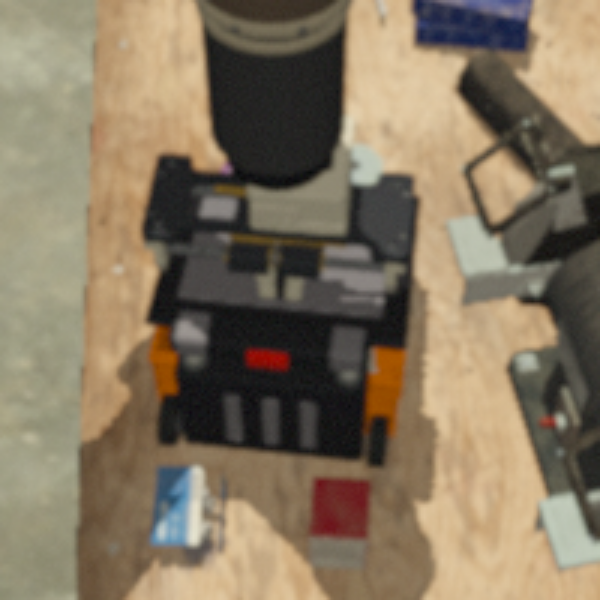

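The lid looks nearly shut, with its free edge at about (280,305) in the crop, but I feel no reaction from the rim yet. I'll keep pressing down until I do.

```bash
python3 - <<'E'
from h import *
for z in np.arange(95,80,-1.5):
    bot.move_linear(W(0,-43,z),max_speed=30);bot.pause(.05);t=bot.get_state();print(z,round(t["time"],2),np.round(t["eef_pos"],1),np.round(t["contact_force"],1))
    if t["contact_force"][2]>12: break
bot.pause(.3)
cv2.imwrite("pics/d.png",cv2.resize(bot.get_image("scene")[140:260,190:310],None,fx=5,fy=5))
E
```

```text
95.0 7.92 [495.1 157.8  95. ] [-0.1  0.2 -0.4]
93.5 8.22 [495.1 157.8  93.5] [ 0.4 -1.4  0.2]
92.0 8.53 [495.1 157.8  91.9] [ 0.3 -0.8  0.3]
90.5 8.82 [495.1 157.8  90.4] [-0.6 -0.6 -0. ]
89.0 9.12 [495.1 157.8  88.9] [-0.5  0.5 -0.4]
87.5 9.43 [495.1 157.8  87.4] [-0.3 -0.1  0.6]
86.0 9.72 [495.1 157.8  85.9] [0.3 0.4 0.4]
84.5 10.03 [495.1 157.8  84.4] [-1.  -0.4  0.8]
83.0 10.32 [495.1 157.8  82.9] [ 0.5 -0.2  0.6]
81.5 10.62 [495.1 157.8  81.4] [-0.3  0.4  0.1]
```

View pics/d.png

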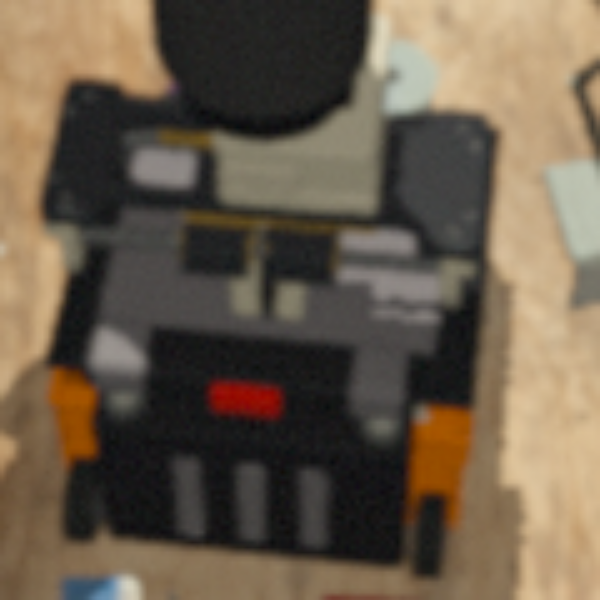

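The picture shows the fingertips at about (268,305) and the lid plate below them, with no reaction force. I'll check the finger width and where the TCP projects.

```bash
python3 - <<'E'
from h import *
t=bot.get_state();print(t["time"],t["width"],t["eef_pos"],t["grasp_force"],np.round(t["tau"],1),np.round(t["torque"],2))
f=lambda p:((proj("scene",p)-[190,140])*5).round()
print("tcp",f(t["eef_pos"]),"tcp if z=100,125",f(W(0,-43,100)),f(W(0,-43,125)))
for y,z in((-91,100),(91,100),(-91,92)): print(y,z,f(W(-102,y,z)),f(W(102,y,z)))
print("grip",f(W(0,-105,161)),f(W(0,-122,150)))
E
```

```text
10.975 0.6189390538002355 [495.15818914 157.85973003  81.49671276] 0.0 [  0.  -41.2  23.9   5.7  -0.   -0. ] [ 0.03 -0.05  0.01]
tcp [269. 331.] tcp if z=100,125 [268. 310.] [267. 280.]
-91 100 [ 42. 373.] [472. 414.]
91 100 [105.  80.] [498. 114.]
-91 92 [ 43. 382.] [471. 423.]
grip [249. 346.] [244. 391.]
```

From frame c to frame d the lid's front-left corner dropped from row 333 to about 370, and fully shut should be 373. So the lid is following the tool and is almost shut. I'll press on until I feel the rim, then lift and look.

```bash
python3 - <<'E'
from h import *
for z in np.arange(79,60,-2.5):
    bot.move_linear(W(0,-43,z),max_speed=40);t=bot.get_state();print(z,round(t["time"],2),np.round(t["eef_pos"],1),np.round(t["contact_force"],1))
    if t["contact_force"][2]>8: break
A=bot.get_image("scene")[140:260,190:310]
bot.move_linear(W(0,-43,190),max_speed=200)
B=bot.get_image("scene")[140:260,190:310]
cv2.imwrite("pics/e.png",cv2.resize(np.hstack([A,B]),None,fx=3.33,fy=3.33,interpolation=cv2.INTER_CUBIC))
print(bot.get_state()["time"])
E
```

```text
79.0 11.22 [495.  157.8  78.8] [ 0.7 -0.4  0.5]
76.5 11.47 [495.  157.8  76.3] [-0.2 -0.3 -1.2]
74.0 11.72 [495.  157.8  73.8] [-0.3  0.3 -0.4]
71.5 11.97 [495.  157.8  71.3] [0.5 0.1 0.1]
69.0 12.22 [495.3 158.   69. ] [0.8 0.6 1.1]
66.5 12.47 [495.5 158.   68.7] [-9.7 -0.7 23.7]
13.3417
```

View pics/e.png

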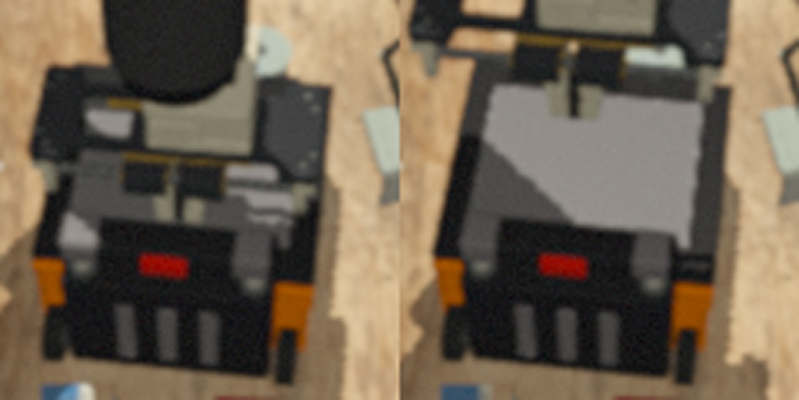

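In the right half of e the lid sits flat on the rim, and the firm stop (24 N) confirms it is shut. The firm stop came at a TCP reading of 68.7, not 100, and the visible tips (crop (575,118)) are also about 25 mm higher than the reported TCP. So the real tips are roughly 30 mm above the reading. I'll move above the grip, open, and check against the bar.

```bash
python3 - <<'E'
from h import *
bot.command_gripper(88)
s=min((1,-1),key=lambda s:abs(bot.ik(W(0,-105,170),R(s*EY))[5]));print(s)
bot.move_linear(W(0,-60,190),max_speed=300)
bot.move_pose(W(0,-105,170),R(s*EY))
t=bot.get_state();print(t["time"],t["width"],t["eef_pos"],np.round(t["eef_rot"],3).tolist(),np.round(t["joint_positions"],3))
A=bot.get_image("scene")[120:270,180:320];B=bot.get_image("top")[120:270,210:350]
cv2.imwrite("pics/f.png",cv2.resize(np.hstack([A,B]),None,fx=2.85,fy=2.85,interpolation=cv2.INTER_CUBIC))
for sg in(1,-1):
  for z in(170,200):
    p=W(0,-105+sg*54,z);print(sg,z,((proj("scene",p)-[180,120])*2.85).round(),((proj("top",p)-[210,120])*2.85+[399,0]).round())
E
```

```text
-1
16.4833 87.52013158001992 [484.52225368  97.00280233 170.03387527] [[0.985, -0.175, 0.0], [-0.175, -0.985, 0.0], [0.0, -0.0, -1.0]] [ 0.596  0.078 -0.415 -0.    -1.078  0.799]
1 170 [179. 192.] [548. 213.]
1 200 [178. 169.] [549. 212.]
-1 170 [161. 307.] [670. 236.]
-1 200 [160. 285.] [675. 235.]
```

View pics/f.png

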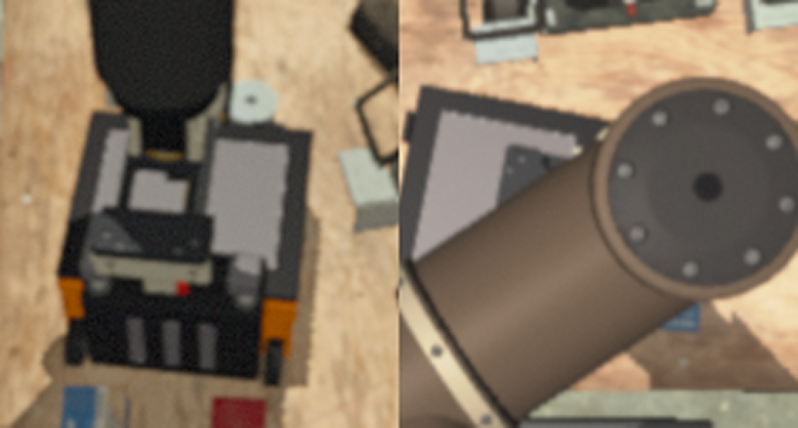

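In the scene half the front finger's tip is at about (162,293), against an expected (161,307) for z=170, and it is laterally centred over the button at (183,288). So the tips really are 20–30 mm above the reading, and I'll grasp at a TCP reading of 103.

```bash
python3 - <<'E'
from h import *
def st(n):
    t=bot.get_state();print(n,round(t["time"],2),np.round(t["eef_pos"],1),np.round(t["contact_force"],1),round(t["width"],1),round(t["grasp_force"],1));return t
for z in(130,112,103):
    bot.move_linear(W(0,-105,z),max_speed=100)
    if abs(st(z)["contact_force"][2])>8: break
A=bot.get_image("scene")[120:270,180:320]
bot.command_gripper(20,40);st("closed")
bot.pause(.2);st("closed");B=bot.get_image("scene")[120:270,180:320]
cv2.imwrite("pics/g.png",cv2.resize(np.hstack([A,B]),None,fx=2.85,fy=2.85,interpolation=cv2.INTER_CUBIC))
E
```

```text
130 17.13 [484.7  96.8 130.2] [ 0.  -0.2  0.6] 87.2 0.0
112 17.47 [484.5  96.7 112.3] [ 0.5 -0.3 -0.2] 87.9 0.0
103 17.72 [484.3  96.7 103.2] [-0.  -0.  -0.5] 87.7 0.0
closed 18.74 [484.   95.2 102.9] [ 1.7 -7.5 -0.2] 27.9 40.0
closed 18.94 [484.   95.2 102.9] [ 1.8 -6.6  1.5] 27.8 40.0
```

View pics/g.png

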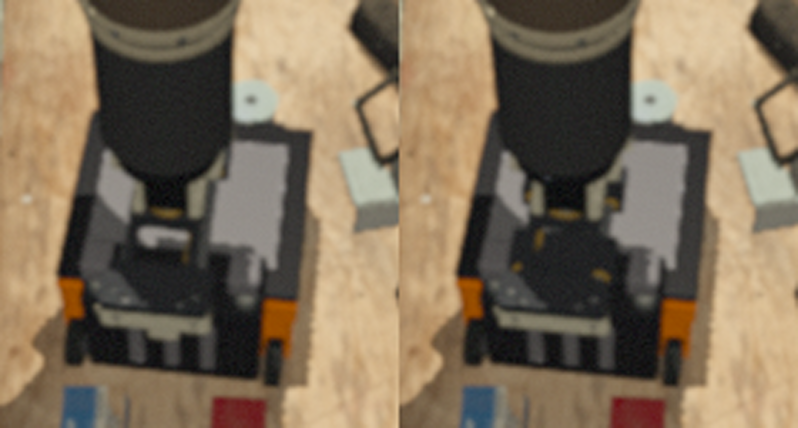

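The width is 27.9 mm at 40 N, so the button is flush in the bar. The right half shows the fingers closed round the bar at about (565,270). Now I pull up.

```bash
python3 - <<'E'
from h import *
p=np.array(bot.get_state()["eef_pos"]);z0=p[2]
for d in(15,35,55,75,92,97,99,101,103,105):
    bot.move_linear([p[0],p[1],z0+d],max_speed=60);t=bot.get_state();f=t["contact_force"]
    print(d,round(t["time"],2),np.round(t["eef_pos"],1),np.round(f,1),round(t["width"],1),round(t["grasp_force"],1))
    if f[2]<-14: break
bot.pause(.2);print(np.round(bot.get_state()["contact_force"],1),bot.get_state()["eef_pos"])
A=bot.get_image("scene")[120:270,180:320];cv2.imwrite("pics/h.png",cv2.resize(A,None,fx=4,fy=4,interpolation=cv2.INTER_CUBIC))
E
```

```text
15 19.39 [484.1  95.3 118. ] [ 2.7 -0.1 -3.2] 27.6 40.0
35 19.88 [484.1  95.3 138.3] [ 1.8 -0.1 -2.6] 27.8 40.0
55 20.36 [484.1  95.3 158.2] [ 1.2  0.8 -2.7] 28.0 40.0
75 20.84 [484.1  95.3 178.1] [ 1.8  0.7 -2.1] 27.8 40.0
92 21.27 [484.1  95.3 195. ] [ 1.6  0.1 -2.9] 27.3 40.0
97 21.52 [484.1  95.3 199.9] [ 1.5  1.1 -1.9] 27.9 40.0
99 21.77 [484.1  95.3 201.9] [ 1.9 -0.3 -2.8] 27.6 40.0
101 22.02 [484.   95.3 203. ] [ 4.7  0.6 -9.9] 27.7 40.0
103 22.27 [483.9  95.3 203.1] [ 13.5  -0.7 -23.9] 27.6 40.0
[ 14.3  -0.9 -23.4] [483.87628888  95.26011942 203.11721016]
```

View pics/h.png

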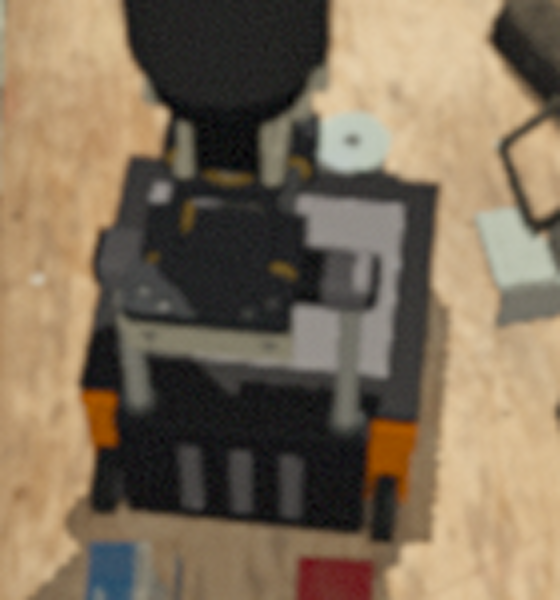

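The picture shows the handle fully out, with its tubes visible at (135,370) and (347,370), the lid shut on the rim and the loose things in place. The hard stop came at 100.2 mm of travel, so I'm handing in.

```bash
python3 -c "
from cell import bot
print(bot.sign_off())"
```

```text
the job is handed in; nothing more can be done
None
```

I handed the job in with the lid pushed shut, the button squeezed in, and the handle drawn out 100 mm to its hard second stop and still gripped at 40 N; the loose things in view had not visibly moved, and no verdict came back.

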